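Find the missing hand weight and rack it with its twin

ROBOT

A 6-joint arm with a two-finger parallel gripper is mounted at the origin on the work surface. World frame = base frame: x ahead of the robot, y to its left, z up, the work surface at z = 0. Lengths are in m, angles in rad, forces in N, time in s.
With the tool pointing down it reaches from about 0.325 to 0.925 m from the base axis. Payload 3.1 kg.
Tool frame: the origin (TCP) lies midway between the tips of the shut fingers; the grasp point (between the pads) lies 19 mm behind it; z points along the fingers, y is the line along which they close (so a half turn about z gives the same grasp; the last joint's range is limited). The gripper opens to 85 mm and grips with 20 to 120 N. Pads are 22 mm wide; open, the fingers measure 114 mm over their backs; the gripper's body (76 mm by 85 mm) begins 54 mm behind the grasp point. The pads swing forward as they close: fully open they stand 13 mm farther back than shut.
Start: joints at [-1.443, 0.217, 1.613, -0, 1.311, -0.112], TCP at [0.148, -0.607, 0.193] pointing down, gripper open.
Joint ranges: [-2.75, 2.75], [-0.78, 2.1], [0.31, 2.55], [-1.13, 4.27], [0.13, 2.63], [-2.58, 2.58]. Speed limits (rad/s): [2.79, 2.79, 3.14, 3.14, 3.14, 3.14].

INTERFACE

Orientations are given as a unit quaternion [x, y, z, w].
In Python, from rig import sense, viewer, r gives the robot as it stands. The module is installed in compiled form; this text tells all that it offers.
- The arm moves only by the tool move_arm, never from a script. Its arguments are lists of equal length, an entry for each row: "slide": the shift along the world's x, y, z in a scale on which 1.0 is 1 m, a list of three; "dr": the turn, a rotation vector about the world's x, y, z in shares of 4 rad (1.0 is 4 rad), a list of three. A call has 1 to 12 rows; each row is the pose to reach, as a shift and turn from the pose commanded when the call began; what a row does not reach only later rows make up. A row lasts 1/8 s, in which the tool goes at most 62.5 mm and 10.7 degrees, less where a joint would pass 70% of its speed; a pose out of reach is approached as far as the arm can. A call with a gripper value outside its range is refused whole. "grip" is the opening, from 0 (shut) to 1 (fully open), set as the call begins (left out, the last holds). The fingers move at their own pace and stop on an object; "squeeze" is the grip in N (left out, the last holds). Time passes only in rows, so rows that repeat a pose let the fingers close. It gives the time, the measured TCP pose, the force, the opening and the grip force at its end, in the units of the state.
- sense(): the state, without advancing time (a new reading comes with each control period).
- viewer.snapshot(name): name is "scene" or "top"; returns a dict with "frame" (420x560x3 uint8, red, green, blue), "z_map" (420x560 float32, m along the optical axis (not along the pixel's ray), 0 where there is no reading), "mtx" (3x3 intrinsics, pixels), "dist_coeffs" ([k1, k2, p1, p2, k3] as OpenCV has them; the pictures are not rectified), "pose" (4x4, takes a point from camera to world coordinates). Camera axes: x right, y down, z forward; pixel columns grow to the right and rows downward; lengths in m; the calibration is good to about 2 mm. A picture is of the moment at which its call begins.
- r.job_done(): hands the job in; it is judged then, once.
The state is a dict: "time_s": time; "joint_pos": joint angles; "joint_velocities": joint speeds; "effort": joint torques, N m; "position": TCP position; "tool_rot": TCP orientation; "force": force on the tool from outside, world axes, zero at the start; "torque": the same for the moment, N m; "finger_gap": opening from 0.0 (shut) to 1.0 (fully open); "grasp_force": force on a finger pad.
Only numpy, scipy, OpenCV 4.12 (cv2) and the standard library are available. Lean on these libraries where they do the work, as an engineer would, in place of code of your own. Each camera call takes 0.05 s, during which the arm holds its last target. There are 200 camera calls.

TASK

One red hand weight is missing from the rack: look for it in the lidded boxes, the black one first, then the white, then the teal, swinging each lid well open and leaving it standing open, and open no more boxes than it takes to find it. Take the red weight out and set it gently, not dropped, into the rack's empty bay, lying flat on the slope lengthwise like its twin, then let go. Leave the twin, the other weights, the bottle and the tub where they are.

Things in the scene. Friction and masses are not known exactly. Their poses are not given: they have to be found in the camera images.
- box_black_in (a point): the black box, standing fast on the table: open-topped, 165 long (its x) by 140 wide (its y) by 55 high, walls and floor 5 thick; this point is the centre of its inner floor, z = 5 above the table; axes are the box's (x towards the lid's hinge, away from the robot)
- lid_black (a joint): hinge of the black lid, rad: 0 shut, grows as the front edge rises, 1.9 fully back (1.57 upright). A stiff friction hinge (0.18 N m; lid 0.15 kg): it stays where it is left
- lid_black_tab (a point): centre of the grey pull tab on the black lid (lid 165 x 140 x 8): block 26 (x) by 14 (y) by 34 high on the lid's top, centre 17 from its front edge; turns with the lid (x towards the hinge, y along it, z out of the lid's top). Pinched across its 14 mm, it can turn about y between the pads as the lid swings
- lid_black_hinge (a point): middle of the black lid's hinge line (along y) at the box's far top edge, 55.5 above the table; with the lid shut the tab's centre lies 148 nearer the robot and 25 higher; turns with the lid like the tab (its top faces away from the robot when it stands open)
- box_white_in (a point): the white box, standing fast on the table: open-topped, 165 long (its x) by 140 wide (its y) by 55 high, walls and floor 5 thick; this point is the centre of its inner floor, z = 5 above the table; axes are the box's (x towards the lid's hinge, away from the robot)
- lid_white (a joint): hinge of the white lid, rad: 0 shut, grows as the front edge rises, 1.9 fully back (1.57 upright). A stiff friction hinge (0.18 N m; lid 0.15 kg): it stays where it is left
- lid_white_tab (a point): centre of the black pull tab on the white lid (lid 165 x 140 x 8): block 26 (x) by 14 (y) by 34 high on the lid's top, centre 17 from its front edge; turns with the lid (x towards the hinge, y along it, z out of the lid's top). Pinched across its 14 mm, it can turn about y between the pads as the lid swings
- lid_white_hinge (a point): middle of the white lid's hinge line (along y) at the box's far top edge, 55.5 above the table; with the lid shut the tab's centre lies 148 nearer the robot and 25 higher; turns with the lid like the tab (its top faces away from the robot when it stands open)
- box_teal_in (a point): the teal box, standing fast on the table: open-topped, 165 long (its x) by 140 wide (its y) by 55 high, walls and floor 5 thick; this point is the centre of its inner floor, z = 5 above the table; axes are the box's (x towards the lid's hinge, away from the robot)
- lid_teal (a joint): hinge of the teal lid, rad: 0 shut, grows as the front edge rises, 1.9 fully back (1.57 upright). A stiff friction hinge (0.18 N m; lid 0.15 kg): it stays where it is left
- lid_teal_tab (a point): centre of the black pull tab on the teal lid (lid 165 x 140 x 8): block 26 (x) by 14 (y) by 34 high on the lid's top, centre 17 from its front edge; turns with the lid (x towards the hinge, y along it, z out of the lid's top). Pinched across its 14 mm, it can turn about y between the pads as the lid swings
- lid_teal_hinge (a point): middle of the teal lid's hinge line (along y) at the box's far top edge, 55.5 above the table; with the lid shut the tab's centre lies 148 nearer the robot and 25 higher; turns with the lid like the tab (its top faces away from the robot when it stands open)
- red_weight: the missing hand weight, 120 long, 0.35 to 0.65 kg: two red hexagonal heads 28 long, 45 across flats (52 across corners), on a steel handle 26 in diameter, 64 long; origin at its centre, x along its length, z up, a flat side down. It starts shut in any one of the three boxes, lengthwise in it to within 0.3 rad, its centre 27.5 above the table
- twin_weight: its twin, the same in shape and colour, already lying in the rack's other bay (on the robot's right)
- yellow_weight: same shape, 0.5 kg, yellow heads; lies in another of the boxes: not wanted
- grey_weight: same shape, 0.5 kg, grey heads; lies in the remaining box: not wanted
- rack: steel rack fixed on the table, 210 wide (y), 190 deep (x, away from the robot); origin under its middle. Its deck slopes 30 degrees, rising away from the robot, its middle 85 above the table; two bays, each floor 96 wide by 158 long, between side ribs 10 high and end lips 16 high (the lower front one red)
- rack_shelf (a point): middle of the front bar (8 thick, along y, 190 long) of the level wire shelf above the deck's rear: 20 behind the rack's middle, 219 above the table; the shelf runs 75 back from it to two posts at the rear corners. Because of it and the slope the tool has to lean about 30 degrees over the bay, fingers pointing away and down, square to the deck
- bay_empty (a point): where the centre of a weight lies when it is seated in the middle of the empty bay (on the robot's left): 22.7 off the deck, 105 above the table, 51 to the left of the rack's middle and 11 before it; x up the slope along the bay, y across it to the left, z square off the deck. The weight fits with about 19 play up and down the slope and 22 sideways
- bottle: bystander: teal drinking bottle, 70 in diameter, 200 high, origin under its centre
- tub: bystander: black tub with red cap, 90 in diameter, 110 high, origin under its centre
Things that resemble listed ones, but are neither listed nor needed, are in the scene too. What is meant by the part that bears box_white_in is not blue, and is the larger of those in its own colour.

How it is judged:
By the outcome, as a careful person would: the job done as asked, in the order asked, and still so for the second after the job is handed in, with the robot touching nothing.
It also fails if it takes over 72 s, if anything falls off the work surface, if the arm or the gripper's body presses on something with over 40 N, if the wrist force passes 120 N, or if a joint passes its speed limit or range.

## Working session

There is one attempt and no reset: what is moved stays moved. The work goes in short steps, Python scripts to look and compute and a tool call to move; the robot and the scene stay as the last step left them, time stands still between calls to the robot, and variables do not carry over. Pictures are saved under pics/ and viewed, at most 10 in all, crops included, and the job is handed in when it is done.

Besides the shell and the picture viewer there is one more tool, called after "Emit:" by a JSON object that holds its "op" and its "data". move_arm: Moves the arm, as the interface text tells. Its arguments: {"type":"object","properties":{"slide":{"type":"array"},"dr":{"type":"array"},"grip":{"type":"number"},"squeeze":{"type":"number"}},"required":["slide","dr"]}

```bash
mkdir -p pics; cat > h.py <<'E'
import numpy as np, cv2
from rig import sense, viewer, r
from scipy.spatial.transform import Rotation as R
def snap(name,out=None):
    s=viewer.snapshot(name)
    if out: cv2.imwrite('pics/'+out,s['frame'][:,:,::-1])
    np.savez('/tmp/'+name+'.npz',**s)
    return s
def load(name): return dict(np.load('/tmp/'+name+'.npz'))
def cloud(s):
    z=s['z_map']; h,w=z.shape
    u,v=np.meshgrid(np.arange(w),np.arange(h))
    p=cv2.undistortPoints(np.stack([u,v],-1).reshape(-1,1,2).astype(np.float64),s['mtx'],s['dist_coeffs']).reshape(h,w,2)
    P=np.dstack([p[...,0]*z,p[...,1]*z,z])
    W=P@s['pose'][:3,:3].T+s['pose'][:3,3]
    W[z==0]=np.nan
    return W
E
python3 - <<'E'
from h import *
for n in('scene','top'):
    s=snap(n); print(s['pose'].round(3).tolist(), s['mtx'].tolist())
    cv2.imwrite(f'pics/{n}0.png',cv2.resize(s['frame'][:,:,::-1],(800,600),interpolation=cv2.INTER_CUBIC))
print(sense())
E
```

```text
[[0.38, 0.769, -0.514, 1.308], [0.925, -0.322, 0.201, -0.247], [-0.011, -0.552, -0.834, 1.343], [0.0, 0.0, 0.0, 1.0]] [[538.1989043469496, 0.0, 287.8000248646653], [0.0, 538.1989043469496, 202.8573130385666], [0.0, 0.0, 1.0]]
[[-0.02, -0.992, 0.122, 0.392], [-1.0, 0.02, 0.001, 0.062], [-0.003, -0.122, -0.993, 1.541], [0.0, 0.0, 0.0, 1.0]] [[530.0988609678888, 0.0, 279.74054652342977], [0.0, 530.0988609678888, 204.15268705605536], [0.0, 0.0, 1.0]]
{'time_s': 0.1, 'joint_pos': array([-1.44320921e+00,  2.17687305e-01,  1.61478267e+00,  1.46645774e-06,
        1.31129383e+00, -1.12198335e-01]), 'joint_velocities': array([-0.00073856, -0.00147323, -0.00293231, -0.00032501, -0.00100469,
        0.0015086 ]), 'effort': array([-6.86439671e-05, -3.98074043e+01, -3.04969990e+01, -1.62747078e-04,
        4.20552213e-03,  1.21350801e-06]), 'position': array([ 0.14835244, -0.60629799,  0.19198891]), 'tool_rot': array([ 9.92820910e-01,  1.19605446e-01, -7.64430112e-06, -1.08554804e-03]), 'force': array([-0.0440841 ,  0.90397712, -0.14038995]), 'torque': array([ 0.04119841, -0.04542481,  0.03042393]), 'grasp_force': 0.0, 'finger_gap': 1.000533721196653}
```

View pics/scene0.png

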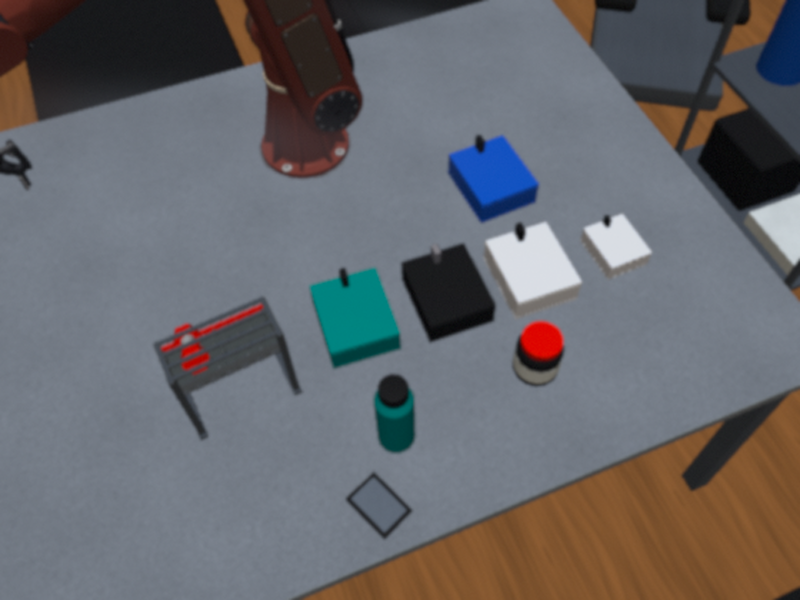

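View pics/top0.png

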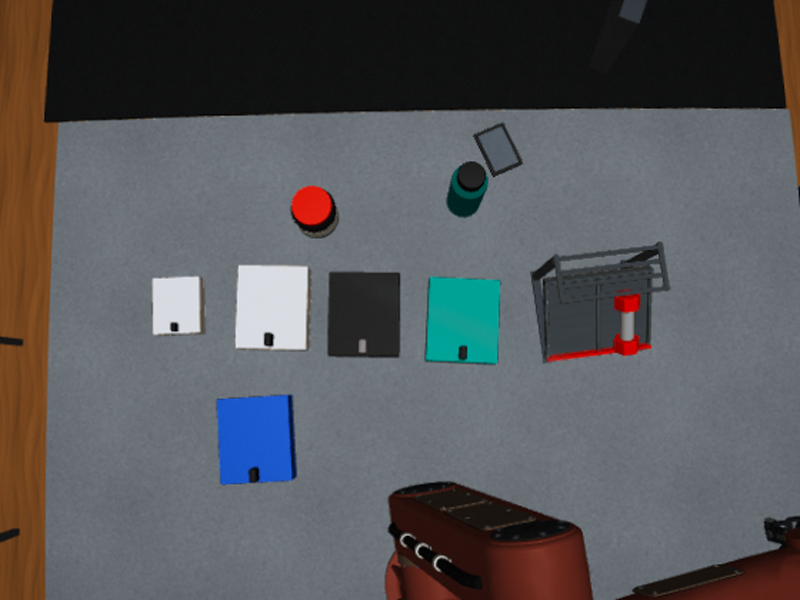

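The top view (800x600) shows the black box at (364,314), the larger white one at (272,307), teal at (463,320) and the rack at (600,315). The twin is in the right bay. The small white box and the blue box are decoys. Next I measure these.

```bash
python3 - <<'E'
from h import *
s=load('top'); W=cloud(s); f=s['frame'].astype(int)
for n,(u,v) in dict(black=(364,314),white=(272,307),teal=(463,320)).items():
    m=np.zeros(W.shape[:2],bool); c=int(u*.7);d=int(v*.7); m[d-42:d+42,c-34:c+34]=1
    P=W[m]; P=P[(P[:,2]>.05)&(P[:,2]<.07)]
    rc=cv2.minAreaRect((P[:,:2]*1000).astype(np.float32)); 
    T=W[m]; T=T[(T[:,2]>.08)]
    print(n,rc,np.median(P[:,2]),'tab',np.nanmedian(T,0),T[:,2].max() if len(T) else 0,len(T), 'tab ctr',(T.min(0)+T.max(0))/2)
# rack
m=np.zeros(W.shape[:2],bool); m[160:260,365:475]=1
red=m&(f[...,0]>150)&(f[...,1]<60)
P=W[red]; lip=P[P[:,2]<.075]
print('lip',lip.min(0),lip.max(0),np.polyfit(lip[:,1],lip[:,0],1),np.polyval(np.polyfit(lip[:,1],lip[:,0],1),lip[:,1].mean()))
# deck points of left bay, image px
D=W[205:245,385:415].reshape(-1,3);D=D[~np.isnan(D[:,0])]
A=np.c_[D[:,:2],np.ones(len(D))]
for _ in range(3):
    k,*_=np.linalg.lstsq(A,D[:,2],rcond=None); e=abs(A@k-D[:,2]); g=e<.004; A=A[g];D=D[g]
print('deck',k,np.degrees(np.arctan(np.hypot(k[0],k[1]))),np.arctan2(k[1],k[0]),len(D))
S=W[m]; S=S[S[:,2]>.205]; print('shelf',cv2.minAreaRect((S[:,:2]*1000).astype(np.float32)),S[:,2].max())
print(cv2.boxPoints(cv2.minAreaRect((S[:,:2]*1000).astype(np.float32))))
R_=W[m];R_=R_[R_[:,2]>.03]; print('rack all',cv2.boxPoints(cv2.minAreaRect((R_[:,:2]*1000).astype(np.float32))))
c=cv2.resize(s['frame'][155:270,360:480,::-1],(720,690)[:2],interpolation=cv2.INTER_CUBIC);cv2.imwrite('pics/rack.png',cv2.resize(c,(600,575)))
E
```

```text
black ((531.6053466796875, 136.21670532226562), (140.30467224121094, 164.1153564453125), 88.71878051757812) 0.06381159066417175 tab [0.46722515 0.13803296 0.09749185] 0.10547286715565773 49 tab ctr [0.46623739 0.13798217 0.09690008]
white ((549.55419921875, 317.1734313964844), (139.93382263183594, 165.39674377441406), 88.58206176757812) 0.06376969021895107 tab [0.48310379 0.31729557 0.09727661] 0.10666552728676337 56 tab ctr [0.48322395 0.31750748 0.09634828]
teal ((516.0966796875, -59.16981506347656), (140.7729034423828, 165.69064331054688), 86.16659545898438) 0.06373927117377953 tab [ 0.45006353 -0.05466721  0.09727939] 0.10293652185201974 54 tab ctr [ 0.45154559 -0.05372574  0.09361804]
lip [ 0.43356365 -0.42989361 -0.00921245] [ 0.48032364 -0.22560218  0.0703165 ] [-0.10009746  0.41450822] 0.44541289820309893
deck [ 0.7643354   0.25558017 -0.23351252] 38.86652661794055 0.3226942603624477 222
shelf ((582.4906616210938, -313.1537170410156), (89.93914031982422, 202.5239715576172), 5.87185001373291) 0.23466483486751977
[[ 527.3975  -217.02359]
 [ 548.1165  -418.48495]
 [ 637.5838  -409.28384]
 [ 616.8648  -207.82248]]
rack all [[ 422.75104 -222.9369 ]
 [ 446.7304  -435.77722]
 [ 638.2098  -414.20447]
 [ 614.2304  -201.36414]]
```

View pics/rack.png

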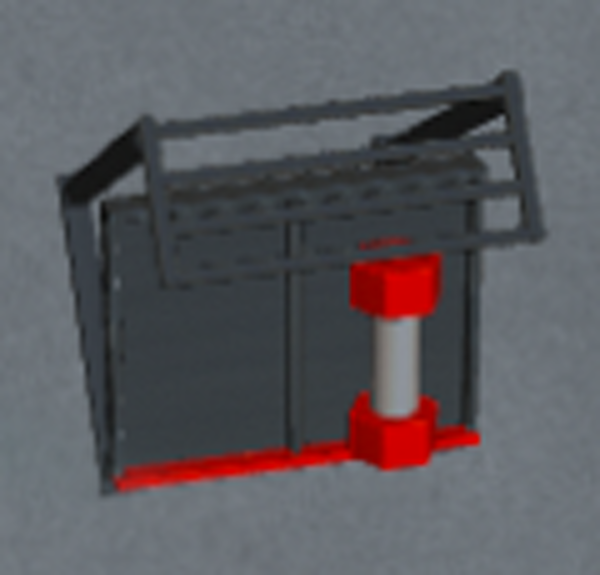

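The crop shows the empty left bay clear, with the mid rib at (290,360) and the twin at (390,360). I will refine the rack's position while moving to above the black tab.

```bash
python3 - <<'E'
from h import *
s=load('top'); W=cloud(s); f=s['frame'].astype(int)
yaw=.104; ex=np.array([np.cos(yaw),np.sin(yaw)]); ey=np.array([-ex[1],ex[0]])
for n,(r0,r1,c0,c1) in dict(all=(217,243,388,412),low=(230,243,388,412),hi=(217,228,388,412)).items():
    D=W[r0:r1,c0:c1].reshape(-1,3); D=D[~np.isnan(D[:,0])]
    xr=D[:,:2]@ex; c=xr-(D[:,2]-.085)/np.tan(np.pi/6)
    print(n,'centre along ex',np.percentile(c,[10,50,90]), np.polyfit(xr,D[:,2],1))
m=np.zeros(W.shape[:2],bool); m[160:260,365:475]=1
P=W[m];P=P[P[:,2]>.03]
print('edges y', np.percentile(P[:,:2]@ey,[0.3,1,50,99,99.7]))
S=P[P[:,2]>.205]; 
for a in (ex,ey): print('shelf',np.percentile(S[:,:2]@a,[0,1,5,95,99,100]))
red=m&(f[...,0]>150)&(f[...,1]<60); P=W[red]; P=P[(P[:,2]>.04)&(P[:,2]<.068)]
lip=P[(P[:,:2]@ex<np.percentile(P[:,:2]@ex,95))]
print('lip y',np.percentile(lip[:,:2]@ey,[0,1,99,100]),'x',np.percentile(lip[:,:2]@ex,[1,50,99]),np.median(lip[:,2]))
T=W[red]; T=T[T[:,2]>.1]; print('twin top y',np.median(T[:,:2]@ey))
# handle
hd=W[222:236,436:442]; print('handle', np.nanmedian(hd.reshape(-1,3)[:,:2]@ey))
s2=load('scene'); 
E
```

```text
all centre along ex [0.4777831  0.48570412 0.49424051] [ 0.59202736 -0.20242099]
low centre along ex [0.47897812 0.48631735 0.49507196] [ 0.59003745 -0.20159154]
hi centre along ex [0.47759638 0.48494376 0.4933518 ] [ 0.55594804 -0.18487599]
edges y [-0.47584829 -0.47335851 -0.36983778 -0.26754784 -0.26676043]
shelf [0.5017221  0.50247073 0.50402891 0.58416254 0.58710906 0.59166108]
shelf [-0.47324332 -0.47089477 -0.4664043  -0.2753182  -0.27257446 -0.27071299]
lip y [-0.47470981 -0.47308014 -0.2714296  -0.26969714] x [0.40685424 0.41052512 0.41500815] 0.057934616670361594
twin top y -0.42263526224068365
handle -0.41918051303554504
```

Careful with the scale: turns go in shares of 4 rad. That gives: -0.262 rad / 4 = -0.0655.

Emit:
{"op": "move_arm", "data": {"slide": [[0.02,0.05,0.03],[0.045,0.105,0.05],[0.07,0.16,0.06],[0.095,0.22,0.06],[0.12,0.275,0.06],[0.14,0.33,0.06],[0.165,0.385,0.06],[0.19,0.44,0.06],[0.215,0.5,0.06],[0.235,0.555,0.06],[0.26,0.61,0.06],[0.28,0.66,0.06]], "dr": [[0,0,0],[0,0,-0.005],[0,0,-0.0125],[0,0,-0.02],[0,0,-0.0275],[0,0,-0.035],[0,0,-0.0425],[0,0,-0.05],[0,0,-0.055],[0,0,-0.06],[0,0,-0.0655],[0,0,-0.0655]], "grip": 0.7}}

```text
time_s: 1.6
position: [0.4287, 0.0551, 0.253]
tool_rot: [1.0, -0.011, 0.0, 0.0]
force: [1.0, -1.5, -0.7]
finger_gap: 0.697
grasp_force: 0.0
```

Emit:
{"op": "move_arm", "data": {"slide": [[0.015,0.035,-0.02],[0.03,0.07,-0.06],[0.038,0.084,-0.1],[0.038,0.084,-0.13],[0.038,0.084,-0.16],[0.038,0.084,-0.175],[0.038,0.084,-0.184],[0.038,0.084,-0.184]], "dr": [[0,0,0],[0,0,0],[0,0,0],[0,0,0],[0,0,0],[0,0,0],[0,0,0],[0,0,0]]}}

```text
time_s: 2.6
position: [0.4665, 0.1368, 0.0692]
tool_rot: [1.0, -0.011, -0.0, -0.0]
force: [-0.5, -0.5, 0.7]
finger_gap: 0.702
grasp_force: 0.0
```

Emit:
{"op": "move_arm", "data": {"slide": [[0,0,0],[0,0,0],[0,0,0],[0,0,0],[0,0,0],[0,0,0]], "dr": [[0,0,0],[0,0,0],[0,0,0],[0,0,0],[0,0,0],[0,0,0]], "grip": 0, "squeeze": 50}}

```text
time_s: 3.35
position: [0.4664, 0.1369, 0.0692]
tool_rot: [1.0, -0.011, -0.0, -0.0]
force: [-1.2, -0.1, 0.4]
finger_gap: 0.001
grasp_force: 0.0
```

```bash
python3 - <<'E'
import numpy as np
# grasp at 148u+31n, vertical tool
for k in range(0,13):
    t=1.65*k/12; p=148*np.array([-np.cos(t),np.sin(t)])+31*np.array([np.sin(t),np.cos(t)])-[-148,31]
    print(k,round(t,2),p.round(0))
E
```

```text
0 0.0 [0. 0.]
1 0.14 [ 6. 20.]
2 0.27 [14. 39.]
3 0.41 [25. 57.]
4 0.55 [38. 73.]
5 0.69 [53. 87.]
6 0.82 [70. 99.]
7 0.96 [ 89. 108.]
8 1.1 [108. 115.]
9 1.24 [129. 119.]
10 1.38 [150. 120.]
11 1.51 [170. 119.]
12 1.65 [191. 114.]
```

The fingers shut fully, so the tab was missed. I'll look.

```bash
python3 - <<'E'
from h import *
a=snap('scene')['frame'][150:270,230:390,::-1]; b=snap('top')['frame'][160:280,190:350,::-1]
cv2.imwrite('pics/miss.png',np.vstack([cv2.resize(x,(400,300),interpolation=cv2.INTER_CUBIC) for x in (a,b)]))
s=sense();print(s['position'],s['finger_gap'],s['grasp_force'])
E
```

```text
[0.46642007 0.13689415 0.06915344] -6.145211418706583e-05 0.0
```

View pics/miss.png

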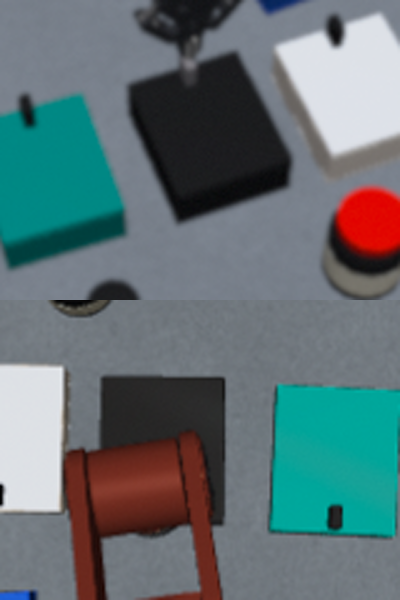

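The scene crop (top) shows the shut fingertips at about (187,45), standing behind the grey tab at (190,70). I'll measure both in 3D.

```bash
python3 - <<'E'
from h import *
s=load('scene'); W=cloud(s)
a=s['frame'][130:200,270:340,::-1]
cv2.imwrite('pics/z.png',cv2.resize(a,(700,700))[:600])
m=np.zeros(W.shape[:2],bool); m[130:200,270:340]=1
P=W[m]
for z in np.arange(.06,.2,.01):
    q=P[(P[:,2]>z)&(P[:,2]<z+.01)]; q=q[(abs(q[:,0]-.48)<.12)&(abs(q[:,1]-.137)<.06)]
    if len(q): print(round(z,2),len(q),q.min(0).round(3),q.max(0).round(3),np.median(q,0).round(3))
E
```

```text
0.06 940 [0.446 0.077 0.06 ] [0.563 0.197 0.07 ] [0.497 0.146 0.066]
0.07 79 [0.453 0.077 0.07 ] [0.558 0.196 0.079] [0.487 0.135 0.071]
0.08 15 [0.455 0.128 0.08 ] [0.48  0.14  0.089] [0.475 0.132 0.085]
0.09 23 [0.457 0.129 0.09 ] [0.48  0.142 0.1  ] [0.471 0.132 0.097]
0.1 7 [0.466 0.131 0.1  ] [0.475 0.14  0.108] [0.473 0.134 0.102]
0.11 12 [0.47  0.126 0.111] [0.476 0.148 0.12 ] [0.474 0.137 0.118]
0.12 20 [0.459 0.124 0.121] [0.478 0.15  0.129] [0.472 0.13  0.125]
0.13 24 [0.469 0.123 0.13 ] [0.481 0.15  0.14 ] [0.473 0.138 0.137]
0.14 16 [0.465 0.121 0.14 ] [0.479 0.143 0.15 ] [0.473 0.134 0.143]
0.15 40 [0.459 0.106 0.15 ] [0.48  0.172 0.16 ] [0.475 0.14  0.156]
0.16 75 [0.452 0.099 0.16 ] [0.482 0.175 0.17 ] [0.474 0.123 0.164]
0.17 58 [0.454 0.09  0.17 ] [0.483 0.183 0.18 ] [0.476 0.141 0.174]
0.18 69 [0.461 0.082 0.18 ] [0.484 0.195 0.19 ] [0.476 0.144 0.184]
0.19 97 [0.452 0.078 0.19 ] [0.485 0.197 0.2  ] [0.476 0.142 0.196]
0.2 116 [0.451 0.077 0.2  ] [0.487 0.197 0.21 ] [0.471 0.116 0.204]
```

View pics/z.png

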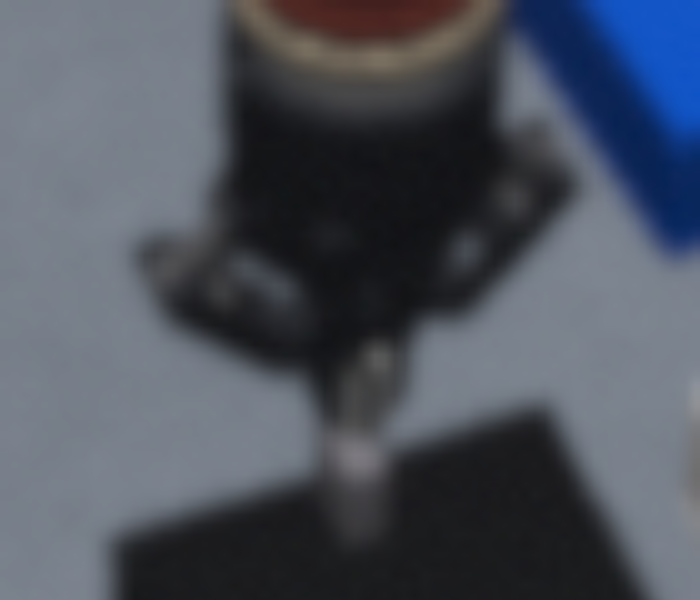

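The tips seem to end above the tab, although the reported z is 0.069. I'll lift clear and compare the measured tip height with the reported one.

Emit:
{"op": "move_arm", "data": {"slide": [[0,0,0.03],[0,0,0.07],[0,0,0.1],[0,0,0.1]], "dr": [[0,0,0],[0,0,0],[0,0,0],[0,0,0]]}}

```text
time_s: 3.95
position: [0.469, 0.1373, 0.1723]
tool_rot: [1.0, -0.011, 0.003, -0.001]
force: [-0.3, 0.6, 0.3]
finger_gap: -0.003
grasp_force: 0.0
```

```bash
python3 - <<'E'
from h import *
s=snap('scene'); W=cloud(s)
a=s['frame'][90:200,260:350,::-1]
cv2.imwrite('pics/z2.png',cv2.resize(a,(490,600),interpolation=cv2.INTER_CUBIC))
P=W[60:200,240:370].reshape(-1,3)
for z in np.arange(.08,.3,.01):
    q=P[(P[:,2]>z)&(P[:,2]<z+.01)]; q=q[(abs(q[:,0]-.48)<.12)&(abs(q[:,1]-.137)<.06)]
    if len(q): print(round(z,2),len(q),q.min(0).round(3),q.max(0).round(3),np.median(q,0).round(3))
t=sense();print(t['position'],t['finger_gap'],t['force'])
E
```

```text
0.08 15 [0.456 0.128 0.081] [0.48 0.14 0.09] [0.477 0.13  0.086]
0.09 30 [0.454 0.128 0.091] [0.48  0.143 0.1  ] [0.469 0.135 0.097]
0.1 16 [0.455 0.13  0.1  ] [0.479 0.142 0.105] [0.466 0.135 0.101]
0.21 8 [0.472 0.13  0.215] [0.479 0.142 0.22 ] [0.477 0.133 0.218]
0.22 20 [0.462 0.125 0.221] [0.481 0.149 0.23 ] [0.476 0.137 0.225]
0.23 25 [0.467 0.123 0.231] [0.479 0.15  0.24 ] [0.475 0.133 0.235]
0.24 25 [0.468 0.122 0.241] [0.481 0.148 0.25 ] [0.477 0.133 0.245]
0.25 32 [0.469 0.113 0.251] [0.481 0.171 0.26 ] [0.477 0.139 0.256]
0.26 82 [0.456 0.101 0.26 ] [0.482 0.175 0.27 ] [0.476 0.131 0.265]
0.27 77 [0.456 0.094 0.27 ] [0.484 0.183 0.28 ] [0.478 0.141 0.274]
0.28 79 [0.462 0.085 0.28 ] [0.488 0.188 0.29 ] [0.478 0.144 0.285]
0.29 90 [0.454 0.077 0.29 ] [0.487 0.193 0.3  ] [0.477 0.136 0.296]
[0.46733182 0.13701346 0.170135  ] -0.005363543891000939 [-0.1520229   0.02073822 -0.09092995]
```

View pics/z2.png

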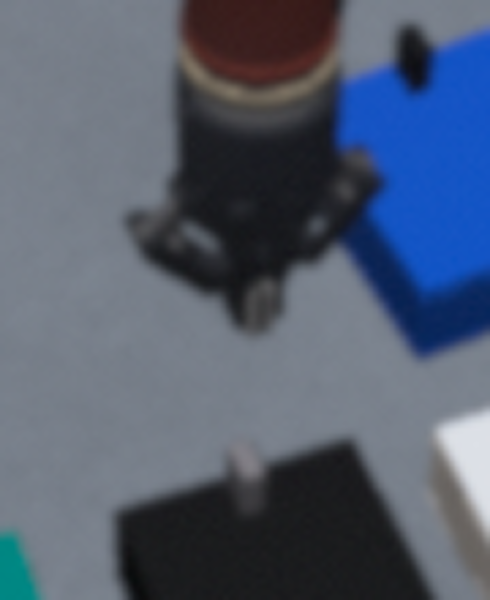

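The tips' real height is about 42 mm above the reported TCP (0.212 against 0.170), while x and y agree. I'll correct z by that much and check the direction of the offset later with the tool leaning.

Emit:
{"op": "move_arm", "data": {"slide": [[0,0,-0.03],[0,0,-0.07],[0,0,-0.1],[0,0,-0.12],[0,0,-0.13],[0,0,-0.135],[0,0,-0.139],[0,0,-0.139]], "dr": [[0,0,0],[0,0,0],[0,0,0],[0,0,0],[0,0,0],[0,0,0],[0,0,0],[0,0,0]], "grip": 0.8}}

```text
time_s: 5.0
position: [0.4669, 0.1369, 0.0306]
tool_rot: [1.0, -0.011, 0.0, -0.0]
force: [0.6, -0.3, 0.5]
finger_gap: 0.796
grasp_force: 0.0
```

Emit:
{"op": "move_arm", "data": {"slide": [[0,0,0],[0,0,0],[0,0,0],[0,0,0],[0,0,0],[0,0,0]], "dr": [[0,0,0],[0,0,0],[0,0,0],[0,0,0],[0,0,0],[0,0,0]], "grip": 0, "squeeze": 50}}

```text
time_s: 5.75
position: [0.4667, 0.1362, 0.0306]
tool_rot: [1.0, -0.011, 0.0, 0.001]
force: [-1.3, -5.9, 4.6]
finger_gap: 0.155
grasp_force: 50.6
```

Gripped. Now the lid is swung open along the arc.

Emit:
{"op": "move_arm", "data": {"slide": [[0.006,0,0.02],[0.014,0,0.039],[0.025,-0.001,0.057],[0.038,-0.001,0.073],[0.053,-0.001,0.087],[0.07,-0.002,0.099],[0.089,-0.002,0.108],[0.108,-0.002,0.115],[0.129,-0.003,0.119],[0.15,-0.003,0.12],[0.17,-0.004,0.119],[0.191,-0.004,0.114]], "dr": [[0,0,0],[0,0,0],[0,0,0],[0,0,0],[0,0,0],[0,0,0],[0,0,0],[0,0,0],[0,0,0],[0,0,0],[0,0,0],[0,0,0]]}}

```text
time_s: 7.25
position: [0.6559, 0.1303, 0.1436]
tool_rot: [1.0, -0.011, -0.003, 0.002]
force: [-3.5, -7.8, 3.8]
finger_gap: 0.151
grasp_force: 54.1
```

Emit:
{"op": "move_arm", "data": {"slide": [[0,0,0],[0,0,0]], "dr": [[0,0,0],[0,0,0]]}}

```text
time_s: 7.5
position: [0.6574, 0.1303, 0.1433]
tool_rot: [1.0, -0.011, -0.001, 0.002]
force: [-0.3, -7.2, 1.3]
finger_gap: 0.15
grasp_force: 53.9
```

Emit:
{"op": "move_arm", "data": {"slide": [[0,0,0],[0,0,0],[0,0,0.03],[0,0,0.07],[-0.03,0,0.1],[-0.08,0.01,0.11],[-0.14,0.03,0.11],[-0.2,0.06,0.11],[-0.25,0.1,0.11],[-0.25,0.15,0.11]], "dr": [[0,0,0],[0,0,0],[0,0,0],[0,0,0],[0,0,0],[0,0,0],[0,0,0],[0,0,0],[0,0,0],[0,0,0]], "grip": 0.6}}

```text
time_s: 8.75
position: [0.4036, 0.2834, 0.2537]
tool_rot: [1.0, -0.011, -0.0, -0.0]
force: [1.0, -0.1, 0.9]
finger_gap: 0.6
grasp_force: 0.0
```

```bash
python3 - <<'E'
from h import *
a=snap('scene')['frame'][:,:,::-1]; b=snap('top')['frame'][:,:,::-1]
cv2.imwrite('pics/o1.png',np.hstack([cv2.resize(a,(400,300)),cv2.resize(b,(400,300))]))
cv2.imwrite('pics/o1.png',np.vstack([cv2.resize(a[130:260,200:400],(460,299)),cv2.resize(b[150:280,150:350],(460,299))]))
E
```

```text
(no output)
```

View pics/o1.png

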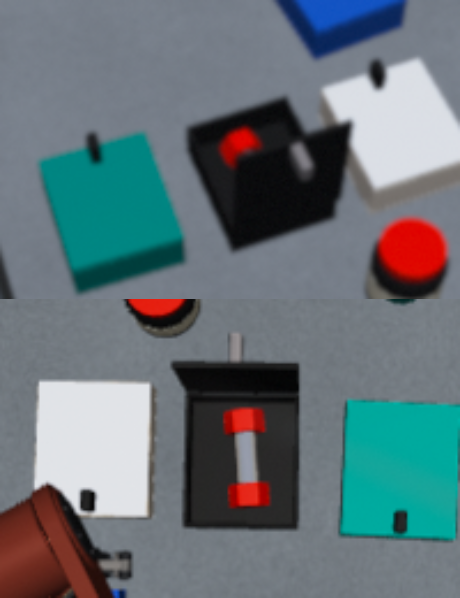

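The black lid stands open, and the red weight lies in the box: its heads are at (243,420) and (249,494) in the lower panel. Next I measure its pose.

```bash
python3 - <<'E'
from h import *
s=load('top'); W=cloud(s); f=s['frame'].astype(int)
m=np.zeros(W.shape[:2],bool); m[185:280,230:285]=1
red=m&(f[...,0]>120)&(f[...,1]<80)&(f[...,2]<80)
P=W[red]; P=P[(P[:,2]>.02)&(P[:,2]<.08)]; x=P[:,0]; mid=(x.min()+x.max())/2
for g in (P[x>mid],P[x<=mid]): 
    t=g[g[:,2]>.044]; print(len(g),g.min(0),g.max(0),t.mean(0),((g.min(0)+g.max(0))/2))
Q=P[P[:,2]>.03]; rc=cv2.minAreaRect((Q[:,:2]*1000).astype(np.float32)); print(rc)
c=np.array(rc[0])/1000
H=W[m&~red]; H=H[(H[:,2]>.033)&(H[:,2]<.05)&(np.hypot(H[:,0]-c[0],H[:,1]-c[1])<.032)]; print('handle',len(H),H.mean(0),np.polyfit(H[:,0],H[:,1],1),H[:,2].max())
L=W[150:200,225:290].reshape(-1,3); L=L[L[:,2]>.1]; print('lid',L.min(0),L.max(0))
E
```

```text
158 [0.56893168 0.10819087 0.0272378 ] [0.59664842 0.15717598 0.05589956] [0.58240449 0.13276031 0.0497595 ] [0.58279005 0.13268342 0.04156868]
169 [0.47792049 0.10378077 0.02757817] [0.50512344 0.15268319 0.05710154] [0.49078882 0.12783328 0.04992385] [0.49152196 0.12823198 0.04233985]
((536.5259399414062, 130.10629272460938), (118.81333923339844, 48.932918548583984), 2.959569215774536)
handle 171 [0.53699939 0.13021621 0.03962892] [0.05807632 0.09902926] 0.04733047653623679
lid [0.61256939 0.06357037 0.10085504] [0.72379986 0.21219479 0.22845986]
```

In the tool's units: 0.075 rad / 4 = 0.0188.

Emit:
{"op": "move_arm", "data": {"slide": [[0.04,-0.045,0],[0.08,-0.09,0],[0.12,-0.14,-0.03],[0.13,-0.154,-0.08],[0.13,-0.154,-0.13],[0.13,-0.154,-0.18],[0.13,-0.154,-0.22],[0.13,-0.154,-0.25],[0.13,-0.154,-0.27],[0.13,-0.154,-0.278],[0.13,-0.154,-0.284],[0.13,-0.154,-0.284]], "dr": [[0,0,0.005],[0,0,0.0125],[0,0,0.0188],[0,0,0.0188],[0,0,0.0188],[0,0,0.0188],[0,0,0.0188],[0,0,0.0188],[0,0,0.0188],[0,0,0.0188],[0,0,0.0188],[0,0,0.0188]]}}

```text
time_s: 10.35
position: [0.5382, 0.129, -0.0292]
tool_rot: [1.0, 0.026, 0.001, -0.0]
force: [-0.1, -0.0, -0.1]
finger_gap: 0.605
grasp_force: 0.0
```

Emit:
{"op": "move_arm", "data": {"slide": [[0,0,0],[0,0,0],[0,0,0],[0,0,0],[0,0,0],[0,0,0]], "dr": [[0,0,0],[0,0,0],[0,0,0],[0,0,0],[0,0,0],[0,0,0]], "grip": 0, "squeeze": 90}}

```text
time_s: 11.1
position: [0.5385, 0.1291, -0.0285]
tool_rot: [1.0, 0.026, 0.001, -0.0]
force: [-2.3, 0.6, 5.4]
finger_gap: 0.275
grasp_force: 88.1
```

Emit:
{"op": "move_arm", "data": {"slide": [[0,0,0.01],[0,0,0.025],[0,0,0.045],[0,0,0.07],[-0.01,0,0.1],[-0.02,0,0.14],[-0.04,0,0.18],[-0.06,0,0.21],[-0.07,0,0.23],[-0.07,0,0.23],[-0.07,0,0.23]], "dr": [[0,0,0],[0,0,0],[0,0,0],[0,0,0],[0,0,0],[0,0,0],[0,0,0],[0,0,0],[0,0,0],[0,0,0],[0,0,0]]}}

```text
time_s: 12.48
position: [0.4669, 0.1287, 0.1993]
tool_rot: [1.0, 0.026, -0.001, 0.0]
force: [-0.2, -0.1, -4.3]
finger_gap: 0.278
grasp_force: 88.5
```

```bash
python3 - <<'E'
from h import *
s=snap('scene'); t=sense(); W=cloud(s); f=s['frame'].astype(int)
print(t['position'],t['force'],t['torque'],t['finger_gap'])
cv2.imwrite('pics/held.png',cv2.resize(s['frame'][60:210,220:380,::-1],(640,600),interpolation=cv2.INTER_CUBIC))
red=(f[...,0]>120)&(f[...,1]<60)&(f[...,2]<60); P=W[red]
P=P[(np.hypot(P[:,0]-.467,P[:,1]-.129)<.09)]
print(len(P),P.min(0),P.max(0))
for g in(P[P[:,0]>.467],P[P[:,0]<.467]): print(len(g),g.min(0),g.max(0),g.mean(0))
E
```

```text
[0.46668624 0.12867484 0.19875014] [ 0.21385906 -0.13868026 -4.43786845] [-0.02076854  0.03018286  0.01729168] 0.27817872686894307
455 [0.38760232 0.07359291 0.25629638] [0.52653048 0.16947749 0.60614946]
386 [0.4670708  0.07645593 0.25629638] [0.52653048 0.15741722 0.58892739] [0.49437904 0.11853248 0.4504569 ]
69 [0.38760232 0.07359291 0.26673626] [0.46667759 0.16947749 0.60614946] [0.4379734  0.09583877 0.52740595]
```

View pics/held.png

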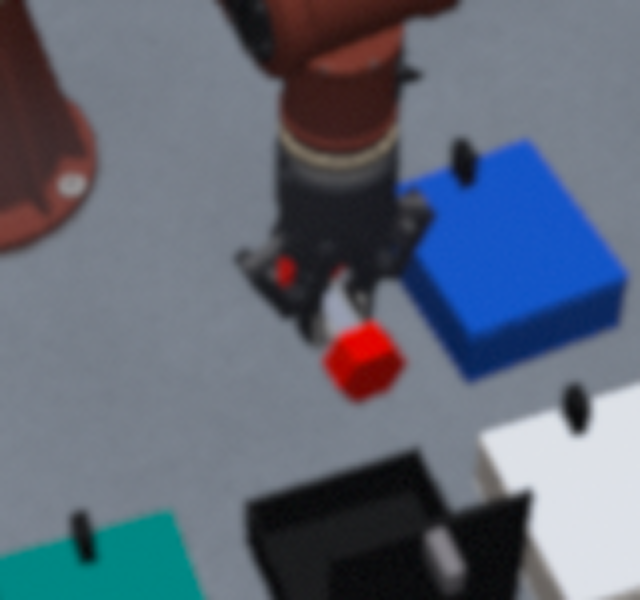

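The weight is held level (4.4 N) and the black lid stays open. Now I carry it to the rack with the tool leaning, stop well off the deck, and measure.

In the tool's units: -0.522 rad / 4 = -0.1305.

Emit:
{"op": "move_arm", "data": {"slide": [[-0.015,-0.03,0.01],[-0.03,-0.07,0.02],[-0.045,-0.11,0.02],[-0.06,-0.155,0.02],[-0.06,-0.2,0.02],[-0.06,-0.245,0.02],[-0.06,-0.29,0.02],[-0.06,-0.33,0.02],[-0.06,-0.37,0.02],[-0.06,-0.403,0.02],[-0.05,-0.403,0.02],[-0.05,-0.403,0.02]], "dr": [[0,0,0],[0.0008,-0.01,0.001],[0.002,-0.025,0.0023],[0.0033,-0.04,0.0038],[0.0043,-0.055,0.0053],[0.0055,-0.07,0.0065],[0.0068,-0.085,0.008],[0.0078,-0.1,0.0093],[0.0088,-0.1125,0.0105],[0.0098,-0.125,0.0118],[0.0103,-0.1305,0.0123],[0.0103,-0.1305,0.0123]]}}

```text
time_s: 14.02
position: [0.4167, -0.2731, 0.2182]
tool_rot: [0.965, 0.049, 0.257, -0.015]
force: [0.0, 0.7, -5.2]
finger_gap: 0.275
grasp_force: 89.5
```

Emit:
{"op": "move_arm", "data": {"slide": [[0,0,0],[0,0,0],[0,0,0]], "dr": [[0,0,0],[0,0,0],[0,0,0]]}}

```text
time_s: 14.4
position: [0.4177, -0.2736, 0.2204]
tool_rot: [0.965, 0.05, 0.258, -0.013]
force: [-0.1, -0.6, -5.2]
finger_gap: 0.276
grasp_force: 89.5
```

```bash
python3 - <<'E'
from h import *
t=sense(); p=t['position']; Rm=R.from_quat(t['tool_rot']).as_matrix(); tz=Rm[:,2]
print(p,'tz',tz.round(3),'ty',Rm[:,1].round(3),'tx',Rm[:,0].round(3),t['force'],t['finger_gap'])
WA=p-.056*tz; WB=p-.014*tz+[0,0,.042]; print('A',WA.round(4),'B',WB.round(4))
for n in('scene','top'):
    s=snap(n); W=cloud(s); f=s['frame'].astype(int)
    red=(f[...,0]>70)&(f[...,1]<.35*f[...,0])&(f[...,2]<.35*f[...,0]); P=W[red]
    P=P[np.linalg.norm(P-WA,axis=1)<.10]
    L=(P-WA)@np.c_[Rm[:,0],Rm[:,1],-tz]   # tool coords about A
    for nm,g in (('far',L[L[:,0]>.02]),('near',L[L[:,0]<-.02])):
        if len(g)>8: print(n,nm,len(g),np.percentile(g,[2,50,98],axis=0).round(4).tolist())
    cv2.imwrite(f'pics/r_{n}.png',s['frame'][:,:,::-1])
a=cv2.imread('pics/r_scene.png')[120:330,60:260]; b=cv2.imread('pics/r_top.png')[140:290,330:490]
cv2.imwrite('pics/r.png',np.hstack([cv2.resize(a,(400,420)),cv2.resize(b,(400,420))]))
E
```

```text
[ 0.41771721 -0.27355114  0.2204315 ] tz [ 0.497  0.052 -0.866] ty [ 0.104 -0.995  0.   ] tx [0.861 0.09  0.5  ] [-0.07566145 -0.60296649 -5.18194067] 0.27648600136779244
A [ 0.3899 -0.2765  0.2689] B [ 0.4108 -0.2743  0.2746]
scene far 300 [[0.0408, -0.02, -0.0169], [0.0575, 0.0, 0.0067], [0.0626, 0.0204, 0.0248]]
scene near 60 [[-0.0524, -0.0151, 0.0144], [-0.0346, -0.004, 0.022], [-0.0298, 0.0093, 0.026]]
top far 350 [[0.0338, -0.0255, -0.016], [0.0547, -0.0047, 0.0147], [0.0618, 0.0215, 0.0248]]
top near 22 [[-0.0507, -0.0243, -0.0032], [-0.034, -0.0203, 0.0088], [-0.0307, -0.0152, 0.0115]]
```

The leaned weight's position matches the tool-axis offset to within 1–2 mm. Next is the approach along the deck's normal.

Emit:
{"op": "move_arm", "data": {"slide": [[0.03,0.001,-0.035],[0.06,0.003,-0.07],[0.07,0.003,-0.087],[0.07,0.003,-0.087],[0.082,0.004,-0.108],[0.092,0.005,-0.126],[0.1,0.006,-0.14],[0.106,0.006,-0.15],[0.11,0.007,-0.156],[0.112,0.007,-0.16],[0.112,0.007,-0.16],[0.112,0.007,-0.16]], "dr": [[0,0,0],[0,0,0],[0,0,0],[0,0,0],[0,0,0],[0,0,0],[0,0,0],[0,0,0],[0,0,0],[0,0,0],[0,0,0],[0,0,0]]}}

```text
time_s: 16.0
position: [0.5296, -0.2674, 0.0606]
tool_rot: [0.965, 0.05, 0.259, -0.013]
force: [-0.1, 0.3, -4.5]
finger_gap: 0.278
grasp_force: 89.8
```

```bash
python3 - <<'E'
from h import *
t=sense(); p=t['position']; Rm=R.from_quat(t['tool_rot']).as_matrix(); tz=Rm[:,2]
WA=p-.056*tz+.001*Rm[:,0]; d=WA-[.5056,-.2690,.105]
print(p,'s,y,n err',d@Rm[:,0],d@-Rm[:,1],d@-tz,t['force'])
s=snap('top'); W=cloud(s); f=s['frame'].astype(int)
red=(f[...,0]>70)&(f[...,1]<.35*f[...,0])&(f[...,2]<.35*f[...,0]); P=W[red]; P=P[np.linalg.norm(P-WA,axis=1)<.13]
L=(P-[.5056,-.2690,.105])@np.c_[Rm[:,0],-Rm[:,1],-tz]
lip=L[(L[:,0]<-.074)&(L[:,2]<0)]; print('lip s',np.percentile(lip[:,0],[2,50,98]),'n',np.percentile(lip[:,2],[2,50,98]),len(lip))
tw=L[(L[:,1]<-.07)&(L[:,2]>-.01)]; print('twin',np.percentile(tw,[2,50,98],axis=0).round(4))
h=L[(abs(L[:,1])<.04)&(L[:,0]>-.065)]; print('weight',np.percentile(h,[2,50,98],axis=0).round(4))
E
```

```text
[ 0.5295985  -0.26739197  0.06060883] s,y,n err -0.00039873025027163927 -0.0008534199181529761 0.005538085302245872 [-0.10047879  0.33079968 -4.53508483]
lip s [-0.08339481 -0.07794251 -0.07447964] n [-0.02142648 -0.00965157 -0.00327255] 60
twin [[-0.0721 -0.1236  0.0006]
 [ 0.0229 -0.0971  0.0192]
 [ 0.0436 -0.079   0.0272]]
weight [[-0.0564 -0.0279 -0.0219]
 [ 0.0464  0.0047  0.021 ]
 [ 0.0829  0.0344  0.0881]]
```

Emit:
{"op": "move_arm", "data": {"slide": [[-0.002,0,-0.002],[-0.0025,0,-0.0032],[-0.002,0,-0.004],[-0.0015,0,-0.005],[-0.0013,0,-0.0055],[-0.0013,0,-0.0055]], "dr": [[0,0,0],[0,0,0],[0,0,0],[0,0,0],[0,0,0],[0,0,0]]}}

```text
time_s: 16.8
position: [0.5282, -0.2671, 0.0546]
tool_rot: [0.965, 0.05, 0.258, -0.013]
force: [0.8, -0.6, -4.2]
finger_gap: 0.276
grasp_force: 89.8
```

Emit:
{"op": "move_arm", "data": {"slide": [[0.0005,0,-0.0008],[0.0005,0,-0.0008]], "dr": [[0,0,0],[0,0,0]]}}

```text
time_s: 17.05
position: [0.5287, -0.2671, 0.0538]
tool_rot: [0.965, 0.05, 0.258, -0.014]
force: [0.9, -0.2, -4.2]
finger_gap: 0.272
grasp_force: 89.8
```

Emit:
{"op": "move_arm", "data": {"slide": [[0.0005,0,-0.0008],[0.0005,0,-0.0008]], "dr": [[0,0,0],[0,0,0]]}}

```text
time_s: 17.3
position: [0.5291, -0.2672, 0.0532]
tool_rot: [0.965, 0.05, 0.258, -0.013]
force: [-0.8, 0.6, -2.3]
finger_gap: 0.277
grasp_force: 90.2
```

Emit:
{"op": "move_arm", "data": {"slide": [[0.0005,0,-0.0008],[0.0005,0,-0.0008]], "dr": [[0,0,0],[0,0,0]]}}

```text
time_s: 17.55
position: [0.5292, -0.2671, 0.0532]
tool_rot: [0.965, 0.05, 0.258, -0.014]
force: [-11.8, 1.0, 7.1]
finger_gap: 0.276
grasp_force: 91.7
```

Contact with the deck. I ease off slightly, open, and withdraw square to the deck.

Emit:
{"op": "move_arm", "data": {"slide": [[-0.0003,0,0.0005],[-0.0003,0,0.0005]], "dr": [[0,0,0],[0,0,0]], "squeeze": 25}}

```text
time_s: 17.8
position: [0.5292, -0.2672, 0.0532]
tool_rot: [0.965, 0.05, 0.258, -0.013]
force: [-6.8, 0.6, 2.9]
finger_gap: 0.276
grasp_force: 90.3
```

Emit:
{"op": "move_arm", "data": {"slide": [[0,0,0],[0,0,0],[0,0,0],[0,0,0],[-0.005,0,0.009],[-0.015,-0.001,0.026],[-0.03,-0.003,0.052],[-0.055,-0.006,0.095],[-0.08,-0.008,0.138],[-0.11,-0.011,0.18],[-0.15,-0.011,0.2],[-0.18,-0.011,0.21]], "dr": [[0,0,0],[0,0,0],[0,0,0],[0,0,0],[0,0,0],[0,0,0],[0,0,0],[0,0,0],[0,0,0],[0,0,0],[0,0,0],[0,0,0]], "grip": 0.55}}

```text
time_s: 19.3
position: [0.3482, -0.2787, 0.2652]
tool_rot: [0.965, 0.05, 0.259, -0.011]
force: [-0.1, -0.4, -0.4]
finger_gap: 0.548
grasp_force: 0.0
```

```bash
python3 - <<'E'
from h import *
print(sense()['force'])
a=snap('scene')['frame'][190:320,60:260,::-1]; s=snap('top'); b=s['frame'][150:280,200:480,::-1]
cv2.imwrite('pics/end.png',np.vstack([cv2.resize(a,(446,290),interpolation=cv2.INTER_CUBIC),cv2.resize(b,(446,207),interpolation=cv2.INTER_CUBIC)]))
E
```

```text
[-0.05830476 -0.41444323 -0.35630149]
```

View pics/end.png

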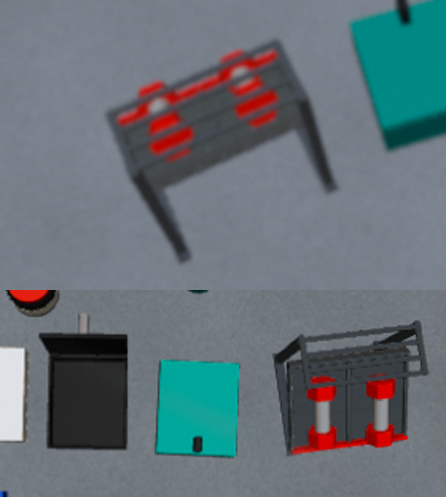

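The red weight lies in the left bay at (322,410), parallel to its twin at (380,410). The black lid at (85,345) stands open, and the other boxes are still shut.

```bash
python3 -c "
from rig import r
print(r.job_done())"
```

```text
the job is handed in; nothing more can be done
None
```

The red weight was in the black box; I set it down into the rack's empty bay beside its twin and let go, left the black lid standing open, opened no other box, and handed the job in at about 19 s.

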